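# Put the bench tins away in their trays

### The job

Take apart the two little stacks of tins and cases on the jeweller's bench and put each piece into the wooden dish or tray lined in the colour of its lid, flat on the floor of it and about in the middle; lay the rectangular cases lengthwise in their trays. The pieces hold loose stones, so keep them upright and set them down gently rather than dropping them, and leave the amber jar where it stands.

Things in the scene. Friction and masses are not known exactly. Their poses are not given: they have to be found in the camera images.
- tin_red_center (a point): Round aluminium tin with a red lid, 66 mm across and 40 mm high, about 160 g, standing upright on the bench at the start with one of the small cases on its lid. The point is its centre, 20 mm above its underside; z is its upright axis.
- tin_blue_center (a point): Round aluminium tin with a blue lid, 66 mm across and 40 mm high, about 160 g, standing upright on the bench at the start with one of the small cases on its lid. The point is its centre, 20 mm above its underside; z is its upright axis.
- case_yellow_center (a point): Small rectangular lidded case, black with a yellow lid, 50 mm long (its x axis) by 34 mm wide (its y axis) by 36 mm high, about 90 g. At the start it stands upright on the lid of one of the two round tins (either one), its underside 40 mm above the bench. The point is its centre, 18 mm above its underside; z is its upright axis.
- case_green_center (a point): Small rectangular lidded case, black with a green lid, 50 mm long (its x axis) by 34 mm wide (its y axis) by 36 mm high, about 90 g. At the start it stands upright on the lid of one of the two round tins (either one), its underside 40 mm above the bench. The point is its centre, 18 mm above its underside; z is its upright axis.
- dish_red: Round shallow wooden dish fixed on the bench, its floor lined with red: the place of the tin with the red lid. 96 mm across outside, 86 mm inside; the floor is 4 mm and the top of the rim 8 mm above the bench. The origin is its centre at bench height.
- dish_blue: Round shallow wooden dish fixed on the bench, its floor lined with blue: the place of the tin with the blue lid. 96 mm across outside, 86 mm inside; the floor is 4 mm and the top of the rim 8 mm above the bench. The origin is its centre at bench height.
- tray_yellow: Rectangular shallow wooden tray fixed on the bench, its floor lined with yellow: the place of the case with the yellow lid. 80 mm long (x axis) by 64 mm (y axis) outside, 70 by 54 mm inside; the floor is 5 mm and the top of the rim 8 mm above the bench. The origin is its centre at bench height; x runs along its length.
- tray_green: Rectangular shallow wooden tray fixed on the bench, its floor lined with green: the place of the case with the green lid. 80 mm long (x axis) by 64 mm (y axis) outside, 70 by 54 mm inside; the floor is 5 mm and the top of the rim 8 mm above the bench. The origin is its centre at bench height; x runs along its length.
- jar: Small amber glass jar with a black cap, 38 mm across and 52 mm high, standing among the tins and trays. Leave it alone. The origin is the centre of its underside.
Mind the look-alikes: they are no part of the job. Leave any black look-alike of the part that bears tin_red_center alone.

How it is judged:
By the outcome, as a careful person would: the job done as asked, in the order asked, and still so for the second after the job is handed in, with the robot touching nothing.
It also fails if it takes over 99 s, if anything falls off the work surface, if the arm or the gripper's body presses on something with over 40 N, if the wrist force passes 120 N, or if a joint passes its speed limit or range.

### The arm

A 6-joint arm with a two-finger parallel gripper is mounted at the origin on the work surface. World frame = base frame: x ahead of the robot, y to its left, z up, the work surface at z = 0. Lengths are in m, angles in rad, forces in N, time in s.
With the tool pointing down it reaches from about 0.3 to 0.875 m from the base axis. Payload 4.2 kg.
Tool frame: the origin (TCP) lies midway between the tips of the shut fingers; the grasp point (between the pads) lies env.grasp_offset behind it (env.grasp_offset is the distance from the TCP to the grasp point, in m); z points along the fingers, y is the line along which they close (so a half turn about z gives the same grasp; the last joint's range is limited). The gripper opens to 85 mm and grips with 20 to 120 N. Pads are 22 mm wide; open, the fingers measure 114 mm over their backs; the gripper's body (76 mm by 85 mm) begins 54 mm behind the grasp point. The pads swing forward as they close: fully open they stand 13 mm farther back than shut.
Start: joints at [1.112, 0.32, 1.565, -0, 1.257, -0.02], TCP at [0.244, 0.521, 0.231] pointing down, gripper open.
Joint ranges: [-3.11, 3.11], [-0.84, 2.01], [0.21, 2.61], [-1.34, 4.49], [0.05, 2.63], [-2.56, 2.56]. Speed limits (rad/s): [2.57, 2.57, 3.14, 3.14, 3.14, 3.14].

### API

Orientations are given as a unit quaternion [w, x, y, z].
In Python, from plant import env gives the robot as it stands. The module is installed in compiled form; this text tells all that it offers.
- The arm moves only by the tool carry_out, never from a script. Its argument "deltas" is a list of rows, each an object of numbers: "jaw": the gripper command: -1 is shut, 1 is fully open, values between are in proportion; "dx", "dy", "dz": the shift along the tool's x, y, z as a fraction of full scale; "spin": the turn about the tool's z as a fraction of full scale. A call has 1 to 20 rows; each row is the pose to reach, as a shift and turn from the pose commanded when the call began, along the tool's axes at that moment; what a row does not reach only later rows make up. Full scale, the value 1, is 750 mm for a shift and 30 degrees for a turn. A row lasts 1/8 s, in which the tool goes at most 62.5 mm and 10.7 degrees, less where a joint would pass 70% of its speed; a pose out of reach is approached as far as the arm can. A call with a number of a shift or a turn outside -1 to 1 is refused whole. A call with a gripper value outside its range is refused whole. The fingers move at their own pace and stop on an object; "force" is the grip in N (left out, the last holds). Time passes only in rows, so rows that repeat a pose let the fingers close. It gives the time, the measured TCP pose, the force, the opening and the grip force at its end, in the units of the state.
- env.get_obs(): the state, without advancing time (a new reading comes with each control period).
- env.snapshot(name): name is "scene" or "top" or "wrist"; returns a dict with "img" (384x512x3 uint8, red, green, blue), "range_z" (384x512 float32, m along the optical axis (not along the pixel's ray), 0 where there is no reading), "intrinsics" (3x3 intrinsics, pixels), "R" (3x3) and "t" (3): a world point X has camera coordinates R X + t. Camera axes: x right, y down, z forward; pixel columns grow to the right and rows downward; lengths in m; the calibration is good to about 2 mm. A picture is of the moment at which its call begins.
- env.finish_job(): hands the job in; it is judged then, once.
Trained networks look in the newest picture that a camera, given by its name, has taken for a name from the list of things; names that differ only in an ending like _2 or _b are one class to them, and where a whole thing is asked for, a point or a joint stands for the part that bears it (a point fixed in the world has none). Each returns a list of dicts, best first, with "confidence" (0 to 1); they miss things now and then, are a little off and sometimes report something else, mostly with a low value. They report only what shows in the picture. A call takes as long as a camera call. They do not tell look-alikes from the thing itself.
- env.spot_in(camera, name): "point" ([x, y, z] in m, in world coordinates, good to about 4 mm: the middle of the surface that is visible of it).
- env.masks_of(camera, name): "region" (384x512 bool, what is visible of it).
The state is a dict: "clock": time; "joint_pos": joint angles; "joint_velocities": joint speeds; "tau": joint torques, N m; "eef_pos": TCP position; "tool_rot": TCP orientation; "contact_force": force on the tool from outside, world axes, zero at the start; "ft_torque": the same for the moment, N m; "finger_gap": finger opening in m; "finger_force": force on a finger pad.
Only numpy, scipy, OpenCV 4.12 (cv2) and the standard library are available. Lean on these libraries where they do the work, as an engineer would, in place of code of your own. Each camera call takes 0.05 s, during which the arm holds its last target. There are 200 camera calls.

## Working session

There is one attempt and no reset: what is moved stays moved. The work goes in short steps, Python scripts to look and compute and a tool call to move; the robot and the scene stay as the last step left them, time stands still between calls to the robot, and variables do not carry over. Pictures are saved under pics/ and viewed, at most 14 in all, crops included, and the job is handed in when it is done.

Besides the shell and the picture viewer there is one more tool, called after ">>>" in YAML: its name, and indented under it one key for each argument. carry_out: Moves the arm, as the interface text tells. Its arguments: {"type":"object","properties":{"deltas":{"type":"array"},"force":{"type":"number"}},"required":["deltas"]}

```bash
mkdir -p pics
cat > h.py <<'E'
from plant import env
import numpy as np, cv2
def snap(c,fn=None):
    s=env.snapshot(c)
    if fn: cv2.imwrite('pics/'+fn,s['img'][:,:,::-1])
    return s
def world(s):
    d=s['range_z'];K=s['intrinsics'];v,u=np.mgrid[:d.shape[0],:d.shape[1]]
    P=np.stack([(u-K[0,2])/K[0,0]*d,(v-K[1,2])/K[1,1]*d,d],-1)
    return (P-s['t'])@s['R']
E
python3 - <<'E'
from h import *
o=env.get_obs();print({k:np.round(v,3) for k,v in o.items()},env.grasp_offset)
for c in ['top','scene']:
    s=snap(c,c+'0.png');print(c)
    W=world(s)
    for n in ['tin_red_center','tin_blue_center','case_yellow_center','case_green_center','dish_red','dish_blue','tray_yellow','tray_green','jar']:
        for r in env.masks_of(c,n)[:2]:
            m=r['region']&(s['range_z']>0)
            if m.sum()<5: continue
            v,u=np.nonzero(m);print(n,round(r['confidence'],2),'px',int(u.mean()),int(v.mean()),m.sum(),'w',np.round(np.median(W[m],0),3),np.round(np.percentile(W[m],[3,97],0),3).tolist())
E
```

```text
{'clock': np.float64(0.0), 'joint_pos': array([ 1.112,  0.32 ,  1.566, -0.   ,  1.257, -0.02 ]), 'joint_velocities': array([-0.001,  0.   ,  0.001,  0.001,  0.   ,  0.   ]), 'tau': array([-1.0000e-03, -4.1552e+01, -2.3416e+01, -0.0000e+00,  8.0000e-03,
       -0.0000e+00]), 'eef_pos': array([0.244, 0.52 , 0.23 ]), 'tool_rot': array([-0.   ,  0.218,  0.976, -0.001]), 'contact_force': array([-0.371, -0.197, -0.797]), 'ft_torque': array([ 0.039, -0.097,  0.042]), 'finger_force': np.float64(0.0), 'finger_gap': np.float64(0.085)} 0.0187
top
tin_red_center 0.8 px 321 242 259 w [ 0.44  -0.192  0.039] [[0.408, -0.231, 0.007], [0.466, -0.175, 0.044]]
tin_red_center 0.67 px 381 241 870 w [ 0.436 -0.325  0.04 ] [[0.408, -0.358, 0.005], [0.465, -0.298, 0.043]]
tin_blue_center 0.78 px 212 151 251 w [0.628 0.033 0.04 ] [[0.617, 0.005, 0.008], [0.679, 0.057, 0.043]]
case_yellow_center 0.81 px 326 243 439 w [ 0.438 -0.201  0.076] [[0.418, -0.224, 0.051], [0.458, -0.177, 0.079]]
case_green_center 0.92 px 211 144 390 w [0.646 0.031 0.076] [[0.628, 0.01, 0.067], [0.663, 0.055, 0.079]]
case_green_center
[... 1028 characters left out ...]
_center 0.85 px 226 151 363 w [ 0.441 -0.196  0.072] [[0.413, -0.223, 0.039], [0.46, -0.174, 0.078]]
case_green_center 0.89 px 248 247 496 w [0.651 0.037 0.073] [[0.591, 0.006, -0.001], [0.666, 0.06, 0.078]]
dish_red 0.94 px 287 208 917 w [0.46  0.017 0.004] [[0.417, -0.025, 0.001], [0.503, 0.059, 0.009]]
dish_blue 0.57 px 336 317 1488 w [0.644 0.269 0.004] [[0.602, 0.227, 0.001], [0.687, 0.309, 0.009]]
tray_yellow 0.66 px 361 253 824 w [0.47  0.233 0.005] [[0.43, 0.203, 0.001], [0.508, 0.263, 0.01]]
tray_green 0.91 px 157 203 642 w [ 0.648 -0.259  0.006] [[0.608, -0.296, 0.001], [0.687, -0.22, 0.01]]
jar 0.85 px 303 242 336 w [0.546 0.116 0.044] [[0.524, 0.098, 0.007], [0.555, 0.13, 0.054]]
```

View pics/top0.png

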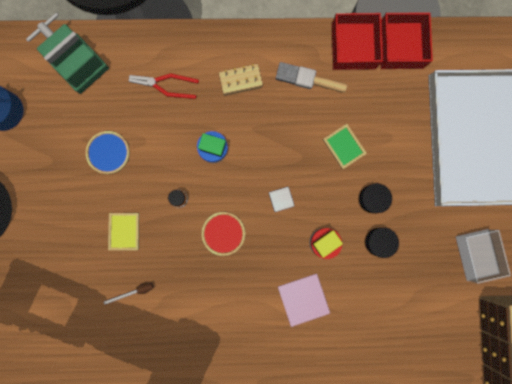

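View pics/scene0.png

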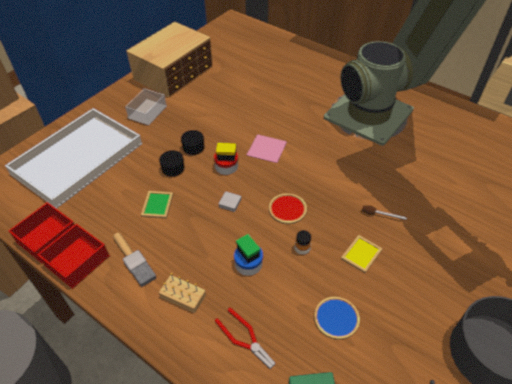

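The top view shows the red tin with the yellow case at (326,243) and the blue tin with the green case at (212,147). The dishes are at (107,152) and (223,234), and the trays at (123,231) and (345,146). The black look-alike tins are at (376,198) and (382,242), and the jar is at (177,198).

```bash
cat >> h.py <<'E'
def hue(s,name):
    h=cv2.cvtColor(s['img'],cv2.COLOR_RGB2HSV);H,S,V=[h[...,i].astype(int) for i in range(3)]
    r={'red':(H<6)|(H>174),'yellow':abs(H-29)<6,'green':abs(H-62)<15,'blue':abs(H-110)<12}[name]
    return r&(S>150)&(V>60)
def rect(s,name,xy,z,rad=.06,ztol=.008):
    "pixels of the colour near xy at height z -> plane z -> minAreaRect: centre, size, long-axis angle deg"
    W=world(s);m=hue(s,name)&(s['range_z']>0)&(abs(W[...,2]-z)<ztol)&(np.hypot(W[...,0]-xy[0],W[...,1]-xy[1])<rad)
    n,l,st,_=cv2.connectedComponentsWithStats(m.astype(np.uint8))
    if n<2: return None
    m=l==1+np.argmax(st[1:,4])
    p=W[m][:,:2]
    (c,(w,h),a)=cv2.minAreaRect((p*1000).astype(np.float32))
    if w<h: w,h,a=h,w,a+90
    return np.round(c,1),round(w,1),round(h,1),round((a+90)%180-90,1),m.sum()
def circ(s,name,xy,z,rad=.06):
    W=world(s);m=hue(s,name)&(s['range_z']>0)&(abs(W[...,2]-z)<.006)&(np.hypot(W[...,0]-xy[0],W[...,1]-xy[1])<rad)
    if m.sum()<5: return None
    c,r=cv2.minEnclosingCircle((W[m][:,:2]*1000).astype(np.float32));return np.round(c,1),round(r,1),m.sum()
def go(xy,z,deg=None):
    "tool-frame deltas from measured pose to xy(mm),z(mm), tool y axis along deg (mod 180)"
    from scipy.spatial.transform import Rotation as R
    o=env.get_obs();q=o['tool_rot'];M=R.from_quat([q[1],q[2],q[3],q[0]]).as_matrix()
    d=M.T@(np.array([xy[0],xy[1],z])/1000-o['eef_pos'])
    ya=np.degrees(np.arctan2(M[1,1],M[0,1]));out=dict(d750=np.round(d/.75,4),yaw=round(ya,1))
    if deg is not None:
        t=-((deg-ya+90)%180-90);out['turn_deg']=round(t,1)
        out['spin']=round(t/30,3)
    out['j6']=np.round(o['joint_pos'][5],2);out['j1']=np.round(o['joint_pos'][0],2);print(out)
E
python3 - <<'E'
from h import *
for c in ['top','scene']:
    s=snap(c)
    print(c)
    for n,xy in [('yellow',(.44,-.2)),('green',(.648,.033))]: print('case',n,rect(s,n,xy,.076,.04))
    for n,xy in [('yellow',(.468,.231)),('green',(.649,-.259))]: print('tray',n,rect(s,n,xy,.005))
    for n,xy in [('red',(.44,-.2)),('blue',(.648,.033))]: print('tin',n,circ(s,n,xy,.04))
    for n,xy in [('red',(.46,.014)),('blue',(.644,.269))]: print('dish',n,circ(s,n,xy,.004))
go((440,-200),200,0)
E
```

```text
top
case yellow (array([ 437.2, -202.4]), 49.5, 34.4, -56.3, np.int64(401))
case green (array([646.9,  30.4]), 46.8, 28.8, 79.1, np.int64(135))
tray yellow (array([469., 232.]), 66.2, 49.5, 0.1, np.int64(691))
tray green (array([ 649.6, -260.9]), 60.9, 45.1, 31.2, np.int64(481))
tin red (array([ 436. , -206.2]), 32.7, np.int64(221))
tin blue (array([647.5,  33.3]), 31.3, np.int64(211))
dish red (array([459.8,  13.7]), 41.0, np.int64(1082))
dish blue (array([643.3, 267.4]), 39.8, np.int64(993))
scene
case yellow (array([ 434.9, -202.9]), 49.9, 38.8, -51.2, np.int64(189))
case green (array([647.3,  34.4]), 49.8, 32.4, 71.6, np.int64(285))
tray yellow (array([468.1, 232. ]), 74.1, 54.3, -1.4, np.int64(574))
tray green (array([ 646.6, -262. ]), 64.3, 48.4, 32.6, np.int64(332))
tin red (array([ 438. , -203.2]), 32.0, np.int64(134))
tin blue (array([649.8,  36.4]), 31.5, np.int64(236))
dish red (array([457.5,  13.7]), 41.0, np.int64(606))
dish blue (array([642. , 267.6]), 40.7, np.int64(1026))
{'d750': array([-0.6444, -0.7588,  0.0417]), 'yaw': np.float64(64.9), 'turn_deg': np.float64(64.9), 'spin': np.float64(2.162), 'j6': np.float64(-0.02), 'j1': np.float64(1.11)}
```

>>> carry_out:
  deltas:
    - {"jaw": 1,"dx": -0.644,"dy": -0.762,"dz": 0.04,"spin": 0.96}
    - {"jaw": 1,"dx": -0.644,"dy": -0.762,"dz": 0.04,"spin": 0.96}
    - {"jaw": 1,"dx": -0.644,"dy": -0.762,"dz": 0.04,"spin": 0.96}
    - {"jaw": 1,"dx": -0.644,"dy": -0.762,"dz": 0.04,"spin": 0.96}
    - {"jaw": 1,"dx": -0.644,"dy": -0.762,"dz": 0.04,"spin": 0.96}
    - {"jaw": 1,"dx": -0.644,"dy": -0.762,"dz": 0.04,"spin": 0.96}
    - {"jaw": 1,"dx": -0.644,"dy": -0.762,"dz": 0.04,"spin": 0.96}
    - {"jaw": 1,"dx": -0.644,"dy": -0.762,"dz": 0.04,"spin": 0.96}
    - {"jaw": 1,"dx": -0.644,"dy": -0.762,"dz": 0.04,"spin": 0.96}
    - {"jaw": 1,"dx": -0.644,"dy": -0.762,"dz": 0.04,"spin": 0.96}
    - {"jaw": 1,"dx": -0.644,"dy": -0.762,"dz": 0.04,"spin": 0.96}
    - {"jaw": 1,"dx": -0.644,"dy": -0.762,"dz": 0.04,"spin": 0.96}
    - {"jaw": 1,"dx": -0.644,"dy": -0.762,"dz": 0.04,"spin": 0.96}
    - {"jaw": 1,"dx": -0.644,"dy": -0.762,"dz": 0.04,"spin": 0.96}
    - {"jaw": 1,"dx": -0.644,"dy": -0.762,"dz": 0.04,"spin": 0.96}
    - {"jaw": 1,"dx": -0.644,"dy": -0.762,"dz": 0.04,"spin": 0.96}

```text
clock: 3.1
eef_pos: [0.4387, -0.2008, 0.2016]
tool_rot: [0.0, 0.453, 0.892, 0.0]
contact_force: [0.8, 0.2, -0.3]
finger_gap: 0.085
finger_force: 0.0
```

Run:
```python
from h import *
s=snap('wrist','w1.png')
r=rect(s,'yellow',(.437,-.203),.076,.05);print(r, circ(s,'red',(.437,-.205),.04))
go((437,-203),100,36)
if r: go(r[0],50,r[3]+90)
```

```text
(array([ 443.6, -212.5]), 42.2, 19.9, 64.6, np.int64(672)) (array([ 433.6, -207.1]), 32.6, np.int64(941))
{'d750': array([-0.0008, -0.0035,  0.1354]), 'yaw': np.float64(36.2), 'turn_deg': np.float64(0.2), 'spin': np.float64(0.005), 'j6': np.float64(-1.08), 'j1': np.float64(-0.45)}
{'d750': array([-0.0162, -0.0038,  0.2021]), 'yaw': np.float64(36.2), 'turn_deg': np.float64(61.6), 'spin': np.float64(2.052), 'j6': np.float64(-1.08), 'j1': np.float64(-0.45)}
```

View pics/w1.png

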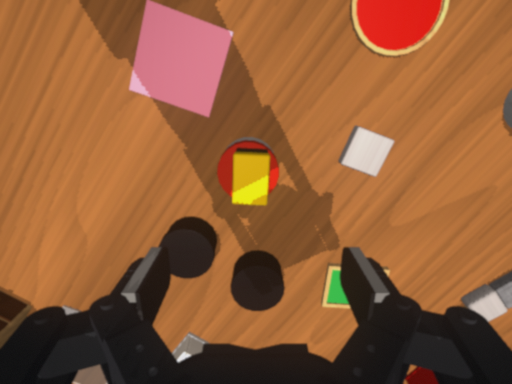

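The wrist view shows the yellow case at (251,179), half in shadow and almost square to the fingers. The black tins are at (189,247) and (258,279). The shadow splits the colour mask, so I'll widen the yellow hue range.

```bash
sed -i "s/abs(H-29)<6/abs(H-27)<9/;s/(S>150)&(V>60)/(S>140)\&(V>45)/" h.py
python3 - <<'E'
from h import *
s=snap('wrist')
r=rect(s,'yellow',(.437,-.203),.076,.05);print(r, circ(s,'red',(.437,-.205),.04))
go(r[0],48,r[3]+90)
E
```

```text
(array([ 435.2, -203.4]), 50.5, 33.5, -56.7, np.int64(1844)) (array([ 433.7, -207. ]), 32.5, np.int64(950))
{'d750': array([ 0.0004, -0.0056,  0.2047]), 'yaw': np.float64(36.1), 'turn_deg': np.float64(2.8), 'spin': np.float64(0.095), 'j6': np.float64(-1.08), 'j1': np.float64(-0.45)}
```

>>> carry_out:
  deltas:
    - {"jaw": 1,"dx": 0,"dy": -0.0055,"dz": 0.06,"spin": 0.09}
    - {"jaw": 1,"dx": 0,"dy": -0.0055,"dz": 0.12,"spin": 0.09}
    - {"jaw": 1,"dx": 0,"dy": -0.0055,"dz": 0.17,"spin": 0.09}
    - {"jaw": 1,"dx": 0,"dy": -0.0055,"dz": 0.2,"spin": 0.09}
    - {"jaw": 1,"dx": 0,"dy": -0.0055,"dz": 0.209,"spin": 0.09}
    - {"jaw": 1,"dx": 0,"dy": -0.0055,"dz": 0.209,"spin": 0.09}
    - {"jaw": -1,"dx": 0,"dy": -0.0055,"dz": 0.209,"spin": 0.09}
    - {"jaw": -1,"dx": 0,"dy": -0.0055,"dz": 0.209,"spin": 0.09}
    - {"jaw": -1,"dx": 0,"dy": -0.0055,"dz": 0.209,"spin": 0.09}
    - {"jaw": -1,"dx": 0,"dy": -0.0055,"dz": 0.209,"spin": 0.09}
    - {"jaw": -1,"dx": 0,"dy": -0.0055,"dz": 0.209,"spin": 0.09}
    - {"jaw": -1,"dx": 0,"dy": -0.0055,"dz": 0.209,"spin": 0.09}
  force: 35

```text
clock: 4.7
eef_pos: [0.4359, -0.2046, 0.0452]
tool_rot: [0.001, 0.474, 0.88, 0.0]
contact_force: [-0.5, 0.0, 5.7]
finger_gap: 0.0337
finger_force: 36.0
```

>>> carry_out:
  deltas:
    - {"jaw": -1,"dx": 0,"dy": 0,"dz": -0.01,"spin": 0}
    - {"jaw": -1,"dx": 0,"dy": 0,"dz": -0.04,"spin": 0}
    - {"jaw": -1,"dx": 0,"dy": 0,"dz": -0.09,"spin": 0}
    - {"jaw": -1,"dx": 0,"dy": 0,"dz": -0.13,"spin": 0}
    - {"jaw": -1,"dx": 0,"dy": 0,"dz": -0.14,"spin": 0}
    - {"jaw": -1,"dx": 0,"dy": 0,"dz": -0.14,"spin": 0}

```text
clock: 5.45
eef_pos: [0.4351, -0.2043, 0.1492]
tool_rot: [-0.0, 0.474, 0.88, 0.0]
contact_force: [-0.1, 1.2, -1.1]
finger_gap: 0.0336
finger_force: 35.2
```

Run:
```python
from h import *
s=snap('wrist','w2.png');o=env.get_obs();print(o['eef_pos'],o['finger_gap'],o['finger_force'])
print(rect(s,'yellow',o['eef_pos'][:2],o['eef_pos'][2]+.031,.05,.02))
print(circ(s,'red',(.437,-.205),.04))
go((468.5,232),140,90)
```

```text
[ 0.43466083 -0.20408087  0.14855203] 0.03340450223113558 35.18475294113159
(array([ 434.6, -202.8]), 50.6, 36.5, -56.0, np.int64(8212))
(array([ 433.8, -206.6]), 32.5, np.int64(3164))
{'d750': array([0.4608, 0.3574, 0.0119]), 'yaw': np.float64(33.4), 'turn_deg': np.float64(-56.6), 'spin': np.float64(-1.888), 'j6': np.float64(-1.05), 'j1': np.float64(-0.46)}
```

View pics/w2.png

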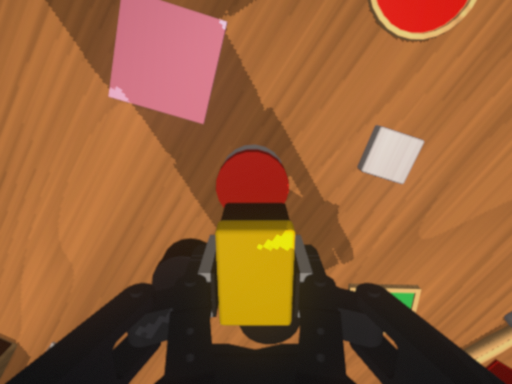

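The yellow case is gripped squarely at (255,270), and the red tin is still in place below it at (252,180).

>>> carry_out:
  deltas:
    - {"jaw": -1,"dx": 0.02,"dy": 0.015,"dz": 0,"spin": -0.1}
    - {"jaw": -1,"dx": 0.06,"dy": 0.046,"dz": 0,"spin": -0.3}
    - {"jaw": -1,"dx": 0.11,"dy": 0.085,"dz": 0,"spin": -0.5}
    - {"jaw": -1,"dx": 0.16,"dy": 0.124,"dz": 0,"spin": -0.7}
    - {"jaw": -1,"dx": 0.21,"dy": 0.163,"dz": 0,"spin": -0.9}
    - {"jaw": -1,"dx": 0.26,"dy": 0.2,"dz": 0,"spin": -0.95}
    - {"jaw": -1,"dx": 0.31,"dy": 0.24,"dz": 0,"spin": -0.95}
    - {"jaw": -1,"dx": 0.36,"dy": 0.28,"dz": 0,"spin": -0.95}
    - {"jaw": -1,"dx": 0.41,"dy": 0.318,"dz": 0,"spin": -0.95}
    - {"jaw": -1,"dx": 0.445,"dy": 0.345,"dz": 0,"spin": -0.95}
    - {"jaw": -1,"dx": 0.46,"dy": 0.357,"dz": 0,"spin": -0.95}
    - {"jaw": -1,"dx": 0.46,"dy": 0.357,"dz": 0,"spin": -0.95}

```text
clock: 7.0
eef_pos: [0.4686, 0.2313, 0.1488]
tool_rot: [-0.001, 0.242, 0.97, -0.001]
contact_force: [0.5, -0.5, -0.8]
finger_gap: 0.0333
finger_force: 35.2
```

Run:
```python
from h import *
s=snap('wrist')
o=env.get_obs();print(rect(s,'yellow',o['eef_pos'][:2],o['eef_pos'][2]+.031,.05,.02), rect(s,'yellow',(.468,.232),.005))
go((468.5,232),50,90)
```

```text
(array([467.3, 232.2]), 50.7, 36.4, -28.1, np.int64(8572)) (array([467.8, 230.9]), 71.4, 55.3, -1.0, np.int64(3566))
{'d750': array([0.0009, 0.0019, 0.132 ]), 'yaw': np.float64(61.9), 'turn_deg': np.float64(-28.1), 'spin': np.float64(-0.936), 'j6': np.float64(-0.65), 'j1': np.float64(0.44)}
```

>>> carry_out:
  deltas:
    - {"jaw": -1,"dx": 0.001,"dy": 0.001,"dz": 0,"spin": -0.3}
    - {"jaw": -1,"dx": 0.001,"dy": 0.001,"dz": 0.02,"spin": -0.6}
    - {"jaw": -1,"dx": 0.001,"dy": 0.001,"dz": 0.06,"spin": -0.9}
    - {"jaw": -1,"dx": 0.001,"dy": 0.001,"dz": 0.1,"spin": -0.94}
    - {"jaw": -1,"dx": 0.001,"dy": 0.001,"dz": 0.14,"spin": -0.94}
    - {"jaw": -1,"dx": 0.001,"dy": 0.001,"dz": 0.165,"spin": -0.94}
    - {"jaw": -1,"dx": 0.001,"dy": 0.001,"dz": 0.176,"spin": -0.94}
    - {"jaw": -1,"dx": 0.001,"dy": 0.001,"dz": 0.18,"spin": -0.94}
    - {"jaw": -1,"dx": 0.001,"dy": 0.001,"dz": 0.182,"spin": -0.94}
    - {"jaw": -1,"dx": 0.001,"dy": 0.001,"dz": 0.183,"spin": -0.94}
    - {"jaw": -1,"dx": 0.001,"dy": 0.001,"dz": 0.183,"spin": -0.94}

```text
clock: 8.43
eef_pos: [0.4692, 0.2321, 0.0128]
tool_rot: [0.0, -0.001, 1.0, 0.0]
contact_force: [0.1, -0.4, -1.3]
finger_gap: 0.0338
finger_force: 35.2
```

>>> carry_out:
  deltas:
    - {"jaw": -1,"dx": 0,"dy": 0,"dz": 0.001,"spin": 0}
    - {"jaw": -1,"dx": 0,"dy": 0,"dz": 0.0015,"spin": 0}
    - {"jaw": -1,"dx": 0,"dy": 0,"dz": 0.002,"spin": 0}
    - {"jaw": -1,"dx": 0,"dy": 0,"dz": 0.0025,"spin": 0}
    - {"jaw": -1,"dx": 0,"dy": 0,"dz": 0.0025,"spin": 0}

```text
clock: 9.05
eef_pos: [0.469, 0.232, 0.0104]
tool_rot: [-0.0, -0.001, 1.0, 0.0]
contact_force: [-0.6, 0.1, -0.5]
finger_gap: 0.0335
finger_force: 35.2
```

>>> carry_out:
  deltas:
    - {"jaw": -1,"dx": 0,"dy": 0,"dz": 0.0005,"spin": 0}
    - {"jaw": -1,"dx": 0,"dy": 0,"dz": 0.001,"spin": 0}
    - {"jaw": -1,"dx": 0,"dy": 0,"dz": 0.0015,"spin": 0}
    - {"jaw": -1,"dx": 0,"dy": 0,"dz": 0.0015,"spin": 0}

```text
clock: 9.55
eef_pos: [0.4691, 0.232, 0.0102]
tool_rot: [0.0, -0.001, 1.0, 0.0]
contact_force: [-3.2, -1.0, 8.0]
finger_gap: 0.0339
finger_force: 36.3
```

>>> carry_out:
  deltas:
    - {"jaw": -0.1,"dx": 0,"dy": 0,"dz": 0.001,"spin": 0}
    - {"jaw": 0.1,"dx": 0,"dy": 0,"dz": 0.001,"spin": 0}
    - {"jaw": 0.3,"dx": 0,"dy": 0,"dz": 0.0,"spin": 0}
    - {"jaw": 0.3,"dx": 0,"dy": 0,"dz": 0.0,"spin": 0}
    - {"jaw": 0.3,"dx": 0,"dy": 0,"dz": -0.02,"spin": 0}
    - {"jaw": 0.3,"dx": 0,"dy": 0,"dz": -0.06,"spin": 0}
    - {"jaw": 1,"dx": 0,"dy": 0,"dz": -0.12,"spin": 0}
    - {"jaw": 1,"dx": 0,"dy": 0,"dz": -0.19,"spin": 0}
    - {"jaw": 1,"dx": -0.06,"dy": -0.07,"dz": -0.24,"spin": 0.3}
    - {"jaw": 1,"dx": -0.12,"dy": -0.13,"dz": -0.25,"spin": 0.6}
    - {"jaw": 1,"dx": -0.18,"dy": -0.2,"dz": -0.25,"spin": 0.9}
    - {"jaw": 1,"dx": -0.239,"dy": -0.264,"dz": -0.25,"spin": 1}
    - {"jaw": 1,"dx": -0.239,"dy": -0.264,"dz": -0.25,"spin": 1}

```text
clock: 11.18
eef_pos: [0.6503, 0.0312, 0.1978]
tool_rot: [0.001, 0.26, 0.966, 0.0]
contact_force: [-0.6, 0.3, 0.0]
finger_gap: 0.0857
finger_force: 0.0
```

>>> carry_out:
  deltas:
    - {"jaw": 1,"dx": 0,"dy": 0,"dz": 0,"spin": 1}
    - {"jaw": 1,"dx": 0,"dy": 0,"dz": 0,"spin": 1}
    - {"jaw": 1,"dx": 0,"dy": 0,"dz": 0,"spin": 1}

```text
clock: 11.55
eef_pos: [0.6484, 0.034, 0.1979]
tool_rot: [0.0, 0.502, 0.865, 0.0]
contact_force: [-0.6, -0.0, -0.3]
finger_gap: 0.0856
finger_force: 0.0
```

>>> carry_out:
  deltas:
    - {"jaw": 1,"dx": 0,"dy": 0,"dz": 0,"spin": 1}
    - {"jaw": 1,"dx": 0,"dy": 0,"dz": 0,"spin": 1}
    - {"jaw": 1,"dx": 0,"dy": 0,"dz": 0,"spin": 1}
    - {"jaw": 1,"dx": 0,"dy": 0,"dz": 0,"spin": 1}

```text
clock: 12.05
eef_pos: [0.6484, 0.0341, 0.1978]
tool_rot: [0.0, 0.706, 0.708, 0.0]
contact_force: [-0.7, 0.3, 1.1]
finger_gap: 0.0855
finger_force: 0.0
```

Run:
```python
from h import *
s=snap('wrist','w3.png')
r=rect(s,'green',(.648,.034),.076,.05);print(r, circ(s,'blue',(.648,.034),.04))
if r: go(r[0],45,r[3]+90)
t=snap('top');print(rect(t,'yellow',(.468,.232),.041),rect(t,'yellow',(.468,.232),.005,.06,.004),circ(t,'red',(.435,-.206),.04))
```

```text
(array([645.6,  32.9]), 48.7, 33.0, 71.2, np.int64(1752)) (array([647.3,  34.7]), 32.2, np.int64(1173))
{'d750': array([-0.0016, -0.0039,  0.2035]), 'yaw': np.float64(0.2), 'turn_deg': np.float64(19.0), 'spin': np.float64(0.634), 'j6': np.float64(0.03), 'j1': np.float64(0.03)}
(array([451.3, 240.8]), 14.7, 12.9, -8.2, np.int64(33)) (array([438.4, 249.8]), 15.6, 7.9, -81.6, np.int64(24)) (array([ 436.1, -206.4]), 32.8, np.int64(748))
```

View pics/w3.png

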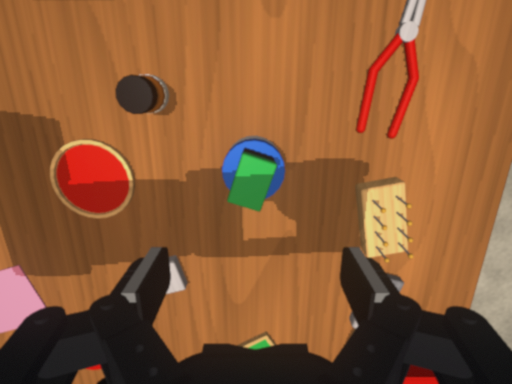

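The green case is at (253,180), tilted about 19° from the fingers. I'll grasp it next.

>>> carry_out:
  deltas:
    - {"jaw": 1,"dx": -0.0015,"dy": -0.004,"dz": 0.05,"spin": 0.3}
    - {"jaw": 1,"dx": -0.0015,"dy": -0.004,"dz": 0.1,"spin": 0.63}
    - {"jaw": 1,"dx": -0.0015,"dy": -0.004,"dz": 0.15,"spin": 0.63}
    - {"jaw": 1,"dx": -0.0015,"dy": -0.004,"dz": 0.19,"spin": 0.63}
    - {"jaw": 1,"dx": -0.0015,"dy": -0.004,"dz": 0.2035,"spin": 0.63}
    - {"jaw": 1,"dx": -0.0015,"dy": -0.004,"dz": 0.2035,"spin": 0.63}
    - {"jaw": -1,"dx": -0.0015,"dy": -0.004,"dz": 0.2035,"spin": 0.63}
    - {"jaw": -1,"dx": -0.0015,"dy": -0.004,"dz": 0.2035,"spin": 0.63}
    - {"jaw": -1,"dx": -0.0015,"dy": -0.004,"dz": 0.2035,"spin": 0.63}
    - {"jaw": -1,"dx": -0.0015,"dy": -0.004,"dz": 0.2035,"spin": 0.63}
    - {"jaw": -1,"dx": -0.0015,"dy": -0.004,"dz": 0.2035,"spin": 0.63}
    - {"jaw": -1,"dx": -0.0015,"dy": -0.004,"dz": 0.2035,"spin": 0.63}
  force: 35

```text
clock: 13.65
eef_pos: [0.6461, 0.0331, 0.0452]
tool_rot: [0.0, 0.813, 0.582, 0.001]
contact_force: [0.2, -0.0, 5.8]
finger_gap: 0.0337
finger_force: 36.4
```

>>> carry_out:
  deltas:
    - {"jaw": -1,"dx": 0,"dy": 0,"dz": -0.01,"spin": 0}
    - {"jaw": -1,"dx": 0,"dy": 0,"dz": -0.04,"spin": 0}
    - {"jaw": -1,"dx": 0,"dy": 0,"dz": -0.09,"spin": 0}
    - {"jaw": -1,"dx": 0,"dy": 0,"dz": -0.13,"spin": 0}
    - {"jaw": -1,"dx": 0,"dy": 0,"dz": -0.14,"spin": 0}
    - {"jaw": -1,"dx": 0,"dy": 0,"dz": -0.14,"spin": 0}

```text
clock: 14.4
eef_pos: [0.6451, 0.033, 0.1487]
tool_rot: [-0.0, 0.813, 0.582, -0.0]
contact_force: [-0.0, -0.2, -0.7]
finger_gap: 0.0336
finger_force: 35.7
```

Run:
```python
from h import *
s=snap('wrist');o=env.get_obs();e=o['eef_pos'];print(e,o['finger_gap'],o['finger_force'])
print(rect(s,'green',e[:2],e[2]+.031,.05,.02))
print(circ(s,'blue',(.648,.034),.04))
go((648,-261.5),150,121.7)
```

```text
[0.64463621 0.03298861 0.14784215] 0.033620692927627864 35.66710710525513
(array([645.3,  32.5]), 50.4, 33.8, 71.6, np.int64(7642))
(array([647.3,  34.6]), 32.3, np.int64(3595))
{'d750': array([-0.3702,  0.131 , -0.0029]), 'yaw': np.float64(-18.8), 'turn_deg': np.float64(39.5), 'spin': np.float64(1.315), 'j6': np.float64(0.36), 'j1': np.float64(0.03)}
```

>>> carry_out:
  deltas:
    - {"jaw": -1,"dx": -0.015,"dy": 0.005,"dz": 0,"spin": 0.1}
    - {"jaw": -1,"dx": -0.06,"dy": 0.021,"dz": 0,"spin": 0.3}
    - {"jaw": -1,"dx": -0.12,"dy": 0.042,"dz": 0,"spin": 0.5}
    - {"jaw": -1,"dx": -0.18,"dy": 0.064,"dz": 0,"spin": 0.7}
    - {"jaw": -1,"dx": -0.24,"dy": 0.085,"dz": 0,"spin": 0.9}
    - {"jaw": -1,"dx": -0.3,"dy": 0.106,"dz": 0,"spin": 1}
    - {"jaw": -1,"dx": -0.35,"dy": 0.124,"dz": 0,"spin": 1}
    - {"jaw": -1,"dx": -0.37,"dy": 0.131,"dz": 0,"spin": 1}
    - {"jaw": -1,"dx": -0.37,"dy": 0.131,"dz": 0,"spin": 1}

```text
clock: 15.58
eef_pos: [0.6482, -0.2621, 0.1481]
tool_rot: [-0.001, 0.937, 0.35, -0.001]
contact_force: [-0.2, 0.5, 0.2]
finger_gap: 0.0333
finger_force: 35.6
```

Run:
```python
from h import *
s=snap('wrist');t=snap('top')
o=env.get_obs();print(rect(s,'green',o['eef_pos'][:2],o['eef_pos'][2]+.031,.05,.02), rect(s,'green',(.648,-.261),.005,.06,.004))
go((648,-261.5),10.5,121.7)
print(rect(t,'yellow',(.468,.232),.041),rect(t,'yellow',(.468,.232),.005,.06,.004))
```

```text
(array([ 648.6, -262.6]), 50.5, 34.3, 40.7, np.int64(7718)) (array([ 647.5, -261. ]), 68.2, 51.9, 32.1, np.int64(3338))
{'d750': array([-0.0018,  0.0011,  0.1842]), 'yaw': np.float64(-48.8), 'turn_deg': np.float64(9.5), 'spin': np.float64(0.316), 'j6': np.float64(0.45), 'j1': np.float64(-0.4)}
(array([468.9, 231.1]), 48.5, 32.9, -0.1, np.int64(384)) (array([467.9, 231.5]), 67.5, 52.3, -1.1, np.int64(304))
```

>>> carry_out:
  deltas:
    - {"jaw": -1,"dx": -0.001,"dy": 0.001,"dz": 0.02,"spin": 0.3}
    - {"jaw": -1,"dx": -0.001,"dy": 0.001,"dz": 0.06,"spin": 0.3}
    - {"jaw": -1,"dx": -0.001,"dy": 0.001,"dz": 0.1,"spin": 0.3}
    - {"jaw": -1,"dx": -0.001,"dy": 0.001,"dz": 0.14,"spin": 0.3}
    - {"jaw": -1,"dx": -0.001,"dy": 0.001,"dz": 0.165,"spin": 0.3}
    - {"jaw": -1,"dx": -0.001,"dy": 0.001,"dz": 0.176,"spin": 0.3}
    - {"jaw": -1,"dx": -0.001,"dy": 0.001,"dz": 0.18,"spin": 0.3}
    - {"jaw": -1,"dx": -0.001,"dy": 0.001,"dz": 0.182,"spin": 0.3}
    - {"jaw": -1,"dx": -0.001,"dy": 0.001,"dz": 0.183,"spin": 0.3}
    - {"jaw": -1,"dx": -0.001,"dy": 0.001,"dz": 0.184,"spin": 0.3}
    - {"jaw": -1,"dx": -0.001,"dy": 0.001,"dz": 0.184,"spin": 0.3}

```text
clock: 17.05
eef_pos: [0.6488, -0.2625, 0.0113]
tool_rot: [0.0, 0.961, 0.277, 0.0]
contact_force: [0.4, -0.3, 0.1]
finger_gap: 0.0336
finger_force: 35.6
```

>>> carry_out:
  deltas:
    - {"jaw": -1,"dx": 0,"dy": 0,"dz": 0.0005,"spin": 0}
    - {"jaw": -1,"dx": 0,"dy": 0,"dz": 0.001,"spin": 0}
    - {"jaw": -1,"dx": 0,"dy": 0,"dz": 0.0015,"spin": 0}
    - {"jaw": -1,"dx": 0,"dy": 0,"dz": 0.0015,"spin": 0}

```text
clock: 17.55
eef_pos: [0.6488, -0.2624, 0.0102]
tool_rot: [-0.0, 0.961, 0.277, 0.0]
contact_force: [-0.0, 0.2, 0.0]
finger_gap: 0.0336
finger_force: 35.9
```

>>> carry_out:
  deltas:
    - {"jaw": -1,"dx": 0,"dy": 0,"dz": 0.0005,"spin": 0}
    - {"jaw": -1,"dx": 0,"dy": 0,"dz": 0.001,"spin": 0}
    - {"jaw": -1,"dx": 0,"dy": 0,"dz": 0.001,"spin": 0}

```text
clock: 17.92
eef_pos: [0.6488, -0.2624, 0.0102]
tool_rot: [0.0, 0.961, 0.277, 0.0]
contact_force: [-1.9, 0.8, 4.5]
finger_gap: 0.0333
finger_force: 36.5
```

>>> carry_out:
  deltas:
    - {"jaw": -0.1,"dx": 0,"dy": 0,"dz": 0,"spin": 0}
    - {"jaw": 0.1,"dx": 0,"dy": 0,"dz": 0,"spin": 0}
    - {"jaw": 0.3,"dx": 0,"dy": 0,"dz": 0.0,"spin": 0}
    - {"jaw": 0.3,"dx": 0,"dy": 0,"dz": 0.0,"spin": 0}
    - {"jaw": 0.3,"dx": 0,"dy": 0,"dz": -0.02,"spin": 0}
    - {"jaw": 0.3,"dx": 0,"dy": 0,"dz": -0.06,"spin": 0}
    - {"jaw": 1,"dx": 0,"dy": 0,"dz": -0.12,"spin": 0}
    - {"jaw": 1,"dx": 0,"dy": 0,"dz": -0.19,"spin": 0}
    - {"jaw": 1,"dx": -0.05,"dy": -0.054,"dz": -0.22,"spin": 0}
    - {"jaw": 1,"dx": -0.1,"dy": -0.108,"dz": -0.22,"spin": 0}
    - {"jaw": 1,"dx": -0.15,"dy": -0.16,"dz": -0.22,"spin": 0}
    - {"jaw": 1,"dx": -0.202,"dy": -0.215,"dz": -0.22,"spin": 0}
    - {"jaw": 1,"dx": -0.202,"dy": -0.215,"dz": -0.22,"spin": 0}
    - {"jaw": 1,"dx": -0.202,"dy": -0.215,"dz": -0.22,"spin": 0}

```text
clock: 19.68
eef_pos: [0.4357, -0.207, 0.1757]
tool_rot: [0.001, 0.961, 0.277, 0.001]
contact_force: [1.0, 0.1, 0.2]
finger_gap: 0.0857
finger_force: 0.0
```

Run:
```python
from h import *
s=snap('wrist','w4.png');t=snap('top')
r=circ(s,'red',(.435,-.206),.04);print(r,circ(t,'red',(.435,-.206),.04))
go(r[0],2)
print(rect(t,'green',(.648,-.261),.041),rect(t,'green',(.648,-.261),.005,.06,.004))
```

```text
(array([ 434.9, -207. ]), 32.8, np.int64(3383)) (array([ 437. , -205.4]), 32.1, np.int64(576))
{'d750': array([-0.0017, -0.0017,  0.2307]), 'yaw': np.float64(-57.8), 'j6': np.float64(0.54), 'j1': np.float64(-0.47)}
(array([ 649.4, -260.5]), 49.8, 32.2, 30.9, np.int64(337)) (array([ 649.7, -261.1]), 62.9, 46.7, 31.9, np.int64(196))
```

View pics/w4.png

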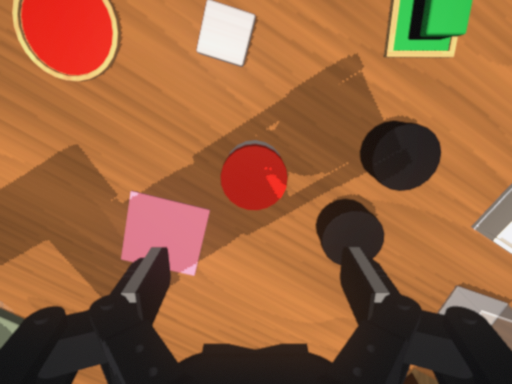

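The red tin is at (254,176), with the nearest black tin at (350,232) clear of the fingers. The green case sits centred in its tray.

>>> carry_out:
  deltas:
    - {"jaw": 1,"dx": -0.001,"dy": -0.001,"dz": 0.06,"spin": 0}
    - {"jaw": 1,"dx": -0.001,"dy": -0.001,"dz": 0.12,"spin": 0}
    - {"jaw": 1,"dx": -0.001,"dy": -0.001,"dz": 0.17,"spin": 0}
    - {"jaw": 1,"dx": -0.001,"dy": -0.001,"dz": 0.21,"spin": 0}
    - {"jaw": 1,"dx": -0.001,"dy": -0.001,"dz": 0.229,"spin": 0}
    - {"jaw": 1,"dx": -0.001,"dy": -0.001,"dz": 0.229,"spin": 0}
    - {"jaw": -1,"dx": -0.001,"dy": -0.001,"dz": 0.229,"spin": 0}
    - {"jaw": -1,"dx": -0.001,"dy": -0.001,"dz": 0.229,"spin": 0}
    - {"jaw": -1,"dx": -0.001,"dy": -0.001,"dz": 0.229,"spin": 0}
    - {"jaw": -1,"dx": -0.001,"dy": -0.001,"dz": 0.229,"spin": 0}
    - {"jaw": -1,"dx": -0.001,"dy": -0.001,"dz": 0.229,"spin": 0}
  force: 40

```text
clock: 21.15
eef_pos: [0.4347, -0.2068, 0.0038]
tool_rot: [0.001, 0.961, 0.277, 0.001]
contact_force: [0.2, 0.4, 7.0]
finger_gap: 0.0652
finger_force: 45.1
```

>>> carry_out:
  deltas:
    - {"jaw": -1,"dx": 0,"dy": 0,"dz": -0.01,"spin": 0}
    - {"jaw": -1,"dx": 0,"dy": 0,"dz": -0.04,"spin": 0}
    - {"jaw": -1,"dx": 0,"dy": 0,"dz": -0.09,"spin": 0}
    - {"jaw": -1,"dx": 0,"dy": 0,"dz": -0.12,"spin": 0}
    - {"jaw": -1,"dx": 0,"dy": 0,"dz": -0.13,"spin": 0}
    - {"jaw": -1,"dx": 0,"dy": 0,"dz": -0.13,"spin": 0}

```text
clock: 21.9
eef_pos: [0.4334, -0.2062, 0.1]
tool_rot: [-0.0, 0.961, 0.277, 0.0]
contact_force: [-0.5, -0.1, -3.0]
finger_gap: 0.0649
finger_force: 45.1
```

Run:
```python
from h import *
s=snap('wrist','w5.png');o=env.get_obs();e=o['eef_pos'];print(e,o['finger_gap'],o['finger_force'])
print(circ(s,'red',e[:2],e[2]+.037,.05))
go((459,14),100)
```

```text
[ 0.43299716 -0.20600188  0.09937199] 0.06520349846049403 45.11447310447693
(array([ 433.2, -206.6]), 33.9, np.int64(15824))
{'d750': array([ 0.1855, -0.2299, -0.0007]), 'yaw': np.float64(-57.8), 'j6': np.float64(0.54), 'j1': np.float64(-0.47)}
```

View pics/w5.png

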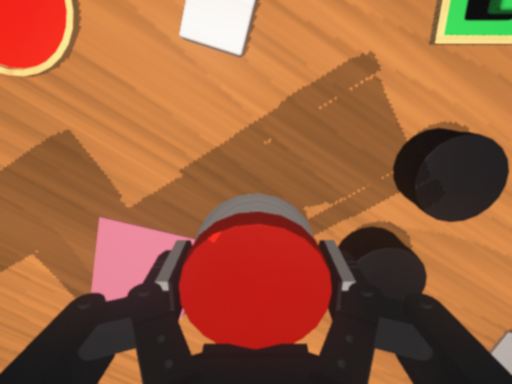

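The red tin is held level at (255,280). Next I carry it to its dish.

>>> carry_out:
  deltas:
    - {"jaw": -1,"dx": 0.008,"dy": -0.01,"dz": 0,"spin": 0}
    - {"jaw": -1,"dx": 0.032,"dy": -0.04,"dz": 0,"spin": 0}
    - {"jaw": -1,"dx": 0.08,"dy": -0.1,"dz": 0,"spin": 0}
    - {"jaw": -1,"dx": 0.12,"dy": -0.15,"dz": 0,"spin": 0}
    - {"jaw": -1,"dx": 0.16,"dy": -0.2,"dz": 0,"spin": 0}
    - {"jaw": -1,"dx": 0.18,"dy": -0.223,"dz": 0,"spin": 0}
    - {"jaw": -1,"dx": 0.1855,"dy": -0.23,"dz": 0,"spin": 0}
    - {"jaw": -1,"dx": 0.1855,"dy": -0.23,"dz": 0,"spin": 0}
    - {"jaw": -1,"dx": 0.1855,"dy": -0.23,"dz": 0,"spin": 0}

```text
clock: 23.08
eef_pos: [0.4593, 0.0131, 0.0998]
tool_rot: [-0.0, 0.961, 0.277, -0.0]
contact_force: [-1.0, -0.1, -1.9]
finger_gap: 0.0648
finger_force: 45.2
```

Run:
```python
from h import *
s=snap('wrist');o=env.get_obs();e=o['eef_pos']
print(circ(s,'red',e[:2],e[2]+.037,.05),circ(s,'red',(.459,.014),.004))
go((459,14),9)
```

```text
(array([459.2,  12.5]), 33.8, np.int64(15720)) (array([458.8,  13.8]), 41.9, np.int64(4628))
{'d750': array([ 0.0003, -0.0014,  0.1212]), 'yaw': np.float64(-57.9), 'j6': np.float64(1.01), 'j1': np.float64(0.0)}
```

>>> carry_out:
  deltas:
    - {"jaw": -1,"dx": 0.0005,"dy": -0.0013,"dz": 0.02,"spin": 0}
    - {"jaw": -1,"dx": 0.0005,"dy": -0.0013,"dz": 0.06,"spin": 0}
    - {"jaw": -1,"dx": 0.0005,"dy": -0.0013,"dz": 0.095,"spin": 0}
    - {"jaw": -1,"dx": 0.0005,"dy": -0.0013,"dz": 0.112,"spin": 0}
    - {"jaw": -1,"dx": 0.0005,"dy": -0.0013,"dz": 0.118,"spin": 0}
    - {"jaw": -1,"dx": 0.0005,"dy": -0.0013,"dz": 0.12,"spin": 0}
    - {"jaw": -1,"dx": 0.0005,"dy": -0.0013,"dz": 0.121,"spin": 0}
    - {"jaw": -1,"dx": 0.0005,"dy": -0.0013,"dz": 0.1215,"spin": 0}
    - {"jaw": -1,"dx": 0.0005,"dy": -0.0013,"dz": 0.1215,"spin": 0}

```text
clock: 24.25
eef_pos: [0.4596, 0.0149, 0.0092]
tool_rot: [0.0, 0.961, 0.277, 0.0]
contact_force: [-0.5, 1.0, -1.0]
finger_gap: 0.0652
finger_force: 45.2
```

>>> carry_out:
  deltas:
    - {"jaw": -1,"dx": 0,"dy": 0,"dz": 0.0005,"spin": 0}
    - {"jaw": -1,"dx": 0,"dy": 0,"dz": 0.001,"spin": 0}
    - {"jaw": -1,"dx": 0,"dy": 0,"dz": 0.001,"spin": 0}

```text
clock: 24.62
eef_pos: [0.4594, 0.0148, 0.0081]
tool_rot: [-0.0, 0.961, 0.277, -0.0]
contact_force: [-0.5, 0.5, -1.5]
finger_gap: 0.0648
finger_force: 45.2
```

>>> carry_out:
  deltas:
    - {"jaw": -1,"dx": 0,"dy": 0,"dz": 0.0005,"spin": 0}
    - {"jaw": -1,"dx": 0,"dy": 0,"dz": 0.001,"spin": 0}
    - {"jaw": -1,"dx": 0,"dy": 0,"dz": 0.001,"spin": 0}

```text
clock: 25.0
eef_pos: [0.4594, 0.0148, 0.0079]
tool_rot: [0.0, 0.961, 0.277, 0.0]
contact_force: [-1.5, -0.4, 4.9]
finger_gap: 0.0654
finger_force: 46.1
```

>>> carry_out:
  deltas:
    - {"jaw": 0.65,"dx": 0,"dy": 0,"dz": 0,"spin": 0}
    - {"jaw": 0.8,"dx": 0,"dy": 0,"dz": 0,"spin": 0}
    - {"jaw": 1,"dx": 0,"dy": 0,"dz": 0,"spin": 0}
    - {"jaw": 1,"dx": 0,"dy": 0,"dz": 0,"spin": 0}
    - {"jaw": 1,"dx": 0,"dy": 0,"dz": -0.02,"spin": 0}
    - {"jaw": 1,"dx": 0,"dy": 0,"dz": -0.06,"spin": 0}
    - {"jaw": 1,"dx": 0,"dy": 0,"dz": -0.12,"spin": 0}
    - {"jaw": 1,"dx": 0,"dy": 0,"dz": -0.19,"spin": 0}
    - {"jaw": 1,"dx": 0.08,"dy": 0.04,"dz": -0.22,"spin": 0}
    - {"jaw": 1,"dx": 0.15,"dy": 0.075,"dz": -0.22,"spin": 0}
    - {"jaw": 1,"dx": 0.2265,"dy": 0.111,"dz": -0.22,"spin": 0}
    - {"jaw": 1,"dx": 0.2265,"dy": 0.111,"dz": -0.22,"spin": 0}
    - {"jaw": 1,"dx": 0.2265,"dy": 0.111,"dz": -0.22,"spin": 0}

```text
clock: 26.62
eef_pos: [0.6467, 0.0347, 0.1714]
tool_rot: [-0.0, 0.961, 0.277, -0.001]
contact_force: [-1.4, -0.6, 0.1]
finger_gap: 0.0853
finger_force: 0.0
```

Run:
```python
from h import *
s=snap('wrist');t=snap('scene','sc5.png')
r=circ(s,'blue',(.647,.0346),.04);print(r)
go(r[0],4)
print(circ(t,'red',(.459,.014),.044))
```

```text
(array([647.8,  33.5]), 32.5, np.int64(3370))
{'d750': array([0.0016, 0.0027, 0.2245]), 'yaw': np.float64(-57.8), 'j6': np.float64(1.05), 'j1': np.float64(0.04)}
(array([460.9,  15.5]), 33.4, np.int64(292))
```

View pics/sc5.png

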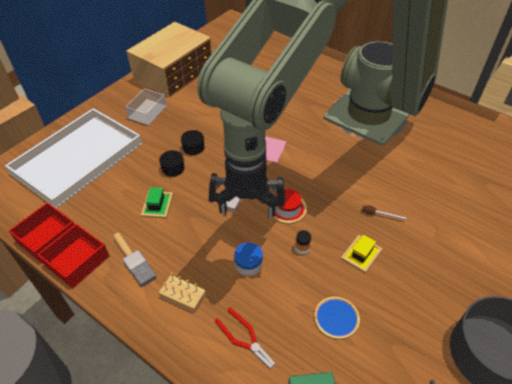

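The red tin is in its dish at (289,205), and both cases are in their trays at (155,200) and (363,249). The blue tin at (248,258) is the last piece.

>>> carry_out:
  deltas:
    - {"jaw": 1,"dx": 0.001,"dy": 0.0015,"dz": 0.06,"spin": 0}
    - {"jaw": 1,"dx": 0.001,"dy": 0.0015,"dz": 0.12,"spin": 0}
    - {"jaw": 1,"dx": 0.001,"dy": 0.0015,"dz": 0.17,"spin": 0}
    - {"jaw": 1,"dx": 0.001,"dy": 0.0015,"dz": 0.21,"spin": 0}
    - {"jaw": 1,"dx": 0.001,"dy": 0.0015,"dz": 0.224,"spin": 0}
    - {"jaw": 1,"dx": 0.001,"dy": 0.0015,"dz": 0.224,"spin": 0}
    - {"jaw": -1,"dx": 0.001,"dy": 0.0015,"dz": 0.224,"spin": 0}
    - {"jaw": -1,"dx": 0.001,"dy": 0.0015,"dz": 0.224,"spin": 0}
    - {"jaw": -1,"dx": 0.001,"dy": 0.0015,"dz": 0.224,"spin": 0}
    - {"jaw": -1,"dx": 0.001,"dy": 0.0015,"dz": 0.224,"spin": 0}
    - {"jaw": -1,"dx": 0.001,"dy": 0.0015,"dz": 0.224,"spin": 0}
  force: 40

```text
clock: 28.1
eef_pos: [0.6498, 0.0343, 0.0066]
tool_rot: [0.0, 0.961, 0.277, 0.002]
contact_force: [-1.3, -0.3, 6.0]
finger_gap: 0.0646
finger_force: 45.3
```

>>> carry_out:
  deltas:
    - {"jaw": -1,"dx": 0,"dy": 0,"dz": -0.01,"spin": 0}
    - {"jaw": -1,"dx": 0,"dy": 0,"dz": -0.04,"spin": 0}
    - {"jaw": -1,"dx": 0,"dy": 0,"dz": -0.09,"spin": 0}
    - {"jaw": -1,"dx": 0,"dy": 0,"dz": -0.14,"spin": 0}
    - {"jaw": -1,"dx": 0,"dy": 0,"dz": -0.15,"spin": 0}
    - {"jaw": -1,"dx": 0,"dy": 0,"dz": -0.15,"spin": 0}

```text
clock: 28.85
eef_pos: [0.6484, 0.0342, 0.1165]
tool_rot: [-0.0, 0.961, 0.277, -0.0]
contact_force: [-0.4, -0.4, -2.8]
finger_gap: 0.0653
finger_force: 44.9
```

Run:
```python
from h import *
s=snap('wrist');o=env.get_obs();e=o['eef_pos'];print(e,o['finger_gap'],o['finger_force'])
print(circ(s,'blue',e[:2],e[2]+.037,.05))
go((643,267.5),115)
```

```text
[0.64775499 0.03416291 0.11546777] 0.06530603575290767 44.90652322769165
(array([646.9,  32.7]), 33.3, np.int64(14835))
{'d750': array([ 0.1602, -0.2668,  0.0006]), 'yaw': np.float64(-57.8), 'j6': np.float64(1.04), 'j1': np.float64(0.03)}
```

>>> carry_out:
  deltas:
    - {"jaw": -1,"dx": 0.006,"dy": -0.01,"dz": 0,"spin": 0}
    - {"jaw": -1,"dx": 0.024,"dy": -0.04,"dz": 0,"spin": 0}
    - {"jaw": -1,"dx": 0.06,"dy": -0.1,"dz": 0,"spin": 0}
    - {"jaw": -1,"dx": 0.096,"dy": -0.16,"dz": 0,"spin": 0}
    - {"jaw": -1,"dx": 0.132,"dy": -0.22,"dz": 0,"spin": 0}
    - {"jaw": -1,"dx": 0.153,"dy": -0.255,"dz": 0,"spin": 0}
    - {"jaw": -1,"dx": 0.16,"dy": -0.267,"dz": 0,"spin": 0}
    - {"jaw": -1,"dx": 0.16,"dy": -0.267,"dz": 0,"spin": 0}
    - {"jaw": -1,"dx": 0.16,"dy": -0.267,"dz": 0,"spin": 0}

```text
clock: 30.02
eef_pos: [0.6437, 0.2662, 0.1166]
tool_rot: [0.0, 0.961, 0.276, -0.0]
contact_force: [-0.1, 0.1, -1.1]
finger_gap: 0.0651
finger_force: 45.0
```

Run:
```python
from h import *
s=snap('wrist');o=env.get_obs();e=o['eef_pos']
print(circ(s,'blue',e[:2],e[2]+.037,.05),circ(s,'blue',(.643,.2675),.004))
go((643,267.5),13)
```

```text
(array([642.4, 264.9]), 33.3, np.int64(14705)) (array([642.8, 267. ]), 41.5, np.int64(4574))
{'d750': array([ 1.000e-04, -2.200e-03,  1.384e-01]), 'yaw': np.float64(-57.9), 'j6': np.float64(1.39), 'j1': np.float64(0.38)}
```

>>> carry_out:
  deltas:
    - {"jaw": -1,"dx": 0.001,"dy": -0.002,"dz": 0.02,"spin": 0}
    - {"jaw": -1,"dx": 0.001,"dy": -0.002,"dz": 0.06,"spin": 0}
    - {"jaw": -1,"dx": 0.001,"dy": -0.002,"dz": 0.1,"spin": 0}
    - {"jaw": -1,"dx": 0.001,"dy": -0.002,"dz": 0.125,"spin": 0}
    - {"jaw": -1,"dx": 0.001,"dy": -0.002,"dz": 0.134,"spin": 0}
    - {"jaw": -1,"dx": 0.001,"dy": -0.002,"dz": 0.137,"spin": 0}
    - {"jaw": -1,"dx": 0.001,"dy": -0.002,"dz": 0.138,"spin": 0}
    - {"jaw": -1,"dx": 0.001,"dy": -0.002,"dz": 0.139,"spin": 0}
    - {"jaw": -1,"dx": 0.001,"dy": -0.002,"dz": 0.139,"spin": 0}

```text
clock: 31.2
eef_pos: [0.6438, 0.2694, 0.0133]
tool_rot: [-0.0, 0.961, 0.277, 0.0]
contact_force: [0.2, -0.3, -2.1]
finger_gap: 0.0648
finger_force: 45.0
```

>>> carry_out:
  deltas:
    - {"jaw": -1,"dx": 0,"dy": 0,"dz": 0.0005,"spin": 0}
    - {"jaw": -1,"dx": 0,"dy": 0,"dz": 0.001,"spin": 0}
    - {"jaw": -1,"dx": 0,"dy": 0,"dz": 0.001,"spin": 0}

```text
clock: 31.58
eef_pos: [0.6436, 0.2693, 0.0119]
tool_rot: [-0.0, 0.961, 0.277, -0.0]
contact_force: [-0.3, 1.0, -2.5]
finger_gap: 0.065
finger_force: 45.0
```

>>> carry_out:
  deltas:
    - {"jaw": -1,"dx": 0,"dy": 0,"dz": 0.0005,"spin": 0}
    - {"jaw": -1,"dx": 0,"dy": 0,"dz": 0.001,"spin": 0}
    - {"jaw": -1,"dx": 0,"dy": 0,"dz": 0.0015,"spin": 0}
    - {"jaw": -1,"dx": 0,"dy": 0,"dz": 0.0015,"spin": 0}

```text
clock: 32.08
eef_pos: [0.6436, 0.2693, 0.0107]
tool_rot: [-0.0, 0.961, 0.277, -0.0]
contact_force: [-0.3, 0.2, -2.2]
finger_gap: 0.0649
finger_force: 45.0
```

>>> carry_out:
  deltas:
    - {"jaw": -1,"dx": 0,"dy": 0,"dz": 0.0005,"spin": 0}
    - {"jaw": -1,"dx": 0,"dy": 0,"dz": 0.001,"spin": 0}
    - {"jaw": -1,"dx": 0,"dy": 0,"dz": 0.001,"spin": 0}

```text
clock: 32.45
eef_pos: [0.6436, 0.2693, 0.0106]
tool_rot: [-0.0, 0.961, 0.277, 0.0]
contact_force: [-1.5, 0.2, 3.2]
finger_gap: 0.065
finger_force: 45.4
```

Contact. I'll release and retreat.

>>> carry_out:
  deltas:
    - {"jaw": 0.65,"dx": 0,"dy": 0,"dz": 0,"spin": 0}
    - {"jaw": 0.8,"dx": 0,"dy": 0,"dz": 0,"spin": 0}
    - {"jaw": 1,"dx": 0,"dy": 0,"dz": 0,"spin": 0}
    - {"jaw": 1,"dx": 0,"dy": 0,"dz": 0,"spin": 0}
    - {"jaw": 1,"dx": 0,"dy": 0,"dz": -0.02,"spin": 0}
    - {"jaw": 1,"dx": 0,"dy": 0,"dz": -0.06,"spin": 0}
    - {"jaw": 1,"dx": 0,"dy": 0,"dz": -0.12,"spin": 0}
    - {"jaw": 1,"dx": 0,"dy": 0,"dz": -0.19,"spin": 0}
    - {"jaw": 1,"dx": -0.05,"dy": 0,"dz": -0.25,"spin": 0}
    - {"jaw": 1,"dx": -0.12,"dy": 0,"dz": -0.3,"spin": 0}
    - {"jaw": 1,"dx": -0.2,"dy": 0,"dz": -0.3,"spin": 0}
    - {"jaw": 1,"dx": -0.25,"dy": 0,"dz": -0.3,"spin": 0}
    - {"jaw": 1,"dx": -0.25,"dy": 0,"dz": -0.3,"spin": 0}
    - {"jaw": 1,"dx": -0.25,"dy": 0,"dz": -0.3,"spin": 0}

```text
clock: 34.2
eef_pos: [0.4858, 0.1699, 0.2362]
tool_rot: [-0.0, 0.961, 0.277, 0.001]
contact_force: [0.8, -0.2, 0.5]
finger_gap: 0.0851
finger_force: 0.0
```

Run:
```python
from h import *
t=snap('top','top9.png')
for s in (t,snap('scene')):
    print(circ(s,'red',(.459,.014),.044,.045),circ(s,'blue',(.643,.268),.044,.045))
    for n,xy in [('yellow',(.468,.231)),('green',(.649,-.261))]: print(rect(s,n,xy,.041))
```

```text
(array([460.9,  15. ]), 32.9, np.int64(754)) (array([642.8, 267.2]), 32.5, np.int64(713))
(array([459.9, 219.6]), 45.9, 20.6, -28.6, np.int64(120))
(array([ 649.3, -260.6]), 49.9, 30.9, 31.5, np.int64(337))
(array([459.3,  15.7]), 35.0, np.int64(428)) (array([643., 269.]), 32.8, np.int64(714))
(array([467.9, 233.7]), 53.3, 33.8, -0.5, np.int64(293))
(array([ 648. , -259.9]), 49.3, 33.9, 35.9, np.int64(213))
```

View pics/top9.png

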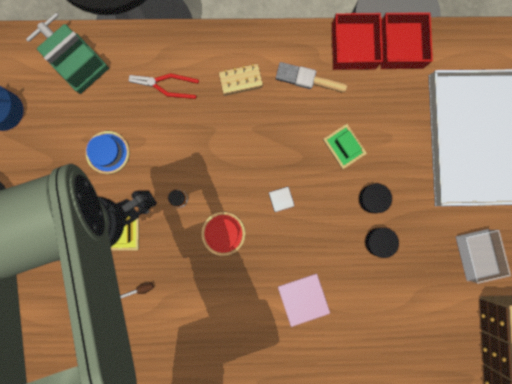

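The blue tin is centred in its dish at (107,152), the red tin at (223,234) and the green case at (346,146). The yellow case is partly hidden by the arm, but the scene camera measures it centred. The jar at (177,198) and the black tins haven't moved.

```bash
python3 -c "
from plant import env
print(env.finish_job())"
```

```text
the job is handed in; nothing more can be done
None
```

The job is handed in: both tins and both cases stand upright and centred in their matching dishes and trays, the cases lengthwise, with the jar and the black tins left where they were; it took about 34 s.

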